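Lock the levelling foot of a bench shaker

ROBOT

A 6-joint arm with a two-finger parallel gripper is mounted at the origin on the work surface. World frame = base frame: x ahead of the robot, y to its left, z up, the work surface at z = 0. Lengths are in mm, angles in rad, forces in N, time in s.
With the tool pointing down it reaches from about 350 to 775 mm from the base axis. Payload 7.3 kg.
Tool frame: the origin (TCP) lies on the centre line of the jaws, within the pads' length; the fingertips stand 22 mm ahead of it and the grasp point (between the pads) lies 3 mm ahead of it (bot.finger_overhang is the distance from the TCP to the fingertips, in mm); y points along the fingers, z is the direction in which the jaws open and shut, and the axes are right-handed (so a half turn about y gives the same grasp; the last joint's range is limited). The gripper opens to 92 mm and grips with 3 to 60 N. Pads are 19 mm wide; open, the fingers measure 130 mm over their backs; the gripper's body (75 mm by 190 mm) begins 47 mm behind the grasp point.
Start: joints at [-1.311, 0.342, 1.524, -0, 1.275, -0.146], TCP at [207.269, -482.372, 248.741] pointing down, gripper open.
Joint ranges: [-2.53, 2.53], [-0.77, 2.02], [0.04, 2.7], [-1, 4.14], [0.28, 2.66], [-3.11, 3.11]. Speed limits (rad/s): [2.57, 2.57, 3.14, 3.14, 3.14, 3.14].

INTERFACE

Orientations are given as [roll, pitch, yaw] about the fixed x, y, z axes, in that order (R = Rz(yaw) Ry(pitch) Rx(roll)).
In Python, from plant import bot, viewer, find_in, spot_point gives the robot as it stands.
- The arm moves only by the tool send_rows, never from a script. Its argument "moves" is a list of rows, each a list of 3 entries, a list of its own where there are three numbers: the shift along the tool's x, y, z in mm, then the turn, a rotation vector about the tool's x, y, z in degrees, then the finger opening in mm, from 0 to 91.8. A call has 1 to 20 rows; each row shifts and turns the pose as measured when the row begins, along the tool's axes as they then stand; what a row does not reach is not made up. A row lasts 1/8 s, in which the tool goes at most 62.5 mm and 10.7 degrees, less where a joint would pass 70% of its speed; a pose out of reach is approached as far as the arm can. A call with a gripper value outside its range is refused whole. The fingers move at their own pace and stop on an object; the grip force is fixed at half the most. Time passes only in rows, so rows that do not move let the fingers close. It gives the time, the measured TCP pose, the force and the opening at its end, in the units of the state.
- bot.get_obs(): the state, without advancing time (a new reading comes with each control period).
- viewer.capture(name): name is "side" or "top" or "wrist"; returns the picture (480x640x3 uint8, blue, green, red); there is no depth.
- viewer.camera_model(name): a dict with "fx", "fy", "cx", "cy" (pixels), "rvec" (rotation vector, rad) and "tvec" (3), from world to camera coordinates, as OpenCV has them. Camera axes: x right, y down, z forward; pixel columns grow to the right and rows downward; lengths in mm; the calibration is good to about 2 mm. A picture is of the moment at which its call begins: read the wrist's pose just before it. camera_model takes no time and is no camera call; for the wrist camera it gives the pose at the moment of the call.
- bot.close_job(): hands the job in, once; it reports no verdict.
Trained networks look in the newest picture that a camera, given by its name, has taken for a name from the list of things; names that differ only in an ending like _2 or _b are one class to them, and where a whole thing is asked for, a point or a joint stands for the part that bears it (a point fixed in the world has none). Each returns a list of dicts, best first, with "conf" (0 to 1); they miss things now and then, are a little off and sometimes report something else, mostly with a low value. They report only what shows in the picture. A call takes as long as a camera call.
- find_in(camera, thing): "extent" ([centre column, centre row, width, height] in pixels, round what is visible of it).
- spot_point(camera, thing): "point" ([column, row] in pixels: a listed point, or the origin of a listed thing).
The state is a dict: "time": time; "joint_positions": joint angles; "dq": joint speeds; "tau": joint torques, N m; "tool_pos": TCP position; "tcp_rot": TCP orientation; "contact_force": force on the tool from outside, world axes, zero at the start; "moment": the same for the moment, N m; "grip_width": finger opening in mm.
Only numpy, scipy, OpenCV 4.12 (cv2) and the standard library are available. Lean on these libraries where they do the work, as an engineer would, in place of code of your own. Each camera call takes 0.05 s, during which the arm holds its last target.

TASK

Lock the shaker's levelling foot. Put the holding spanner that fits over the flat blade of the foot's levelling screw, lying down flat with its bar between the two pegs, so that the screw cannot turn; then swing the locknut's lever clockwise (seen from above) until the nut is fully tight. Do not let the screw turn far from its setting, leave the other spanner where it lies, and leave the holding spanner in place on the screw.

Things in the scene. Friction and masses are not known exactly. Their poses are not given: they have to be found in the camera images.
- foot: Grey base plate of the levelling foot, 100 x 210 x 14 mm, fixed to the bench beside the low white shaker. Origin on the bench surface, on the upright axis of the levelling screw; z up, x from the screw towards the shaker (which begins at x = 140 mm and is 70 mm high), y from the screw towards the pegs.
- seat (a point): On the screw's axis, 42 mm above the bench, on the screw's round flange (52 mm diameter), where the spanner's underside comes to lie; axes as the foot's. Above it stands the screw's flat blade, at screw angle 0 10 mm thick (foot's x) and 40 mm long (foot's y) up to z = 56 mm, topped by a 4 x 34 mm ridge up to z = 61 mm.
- screw (a joint): Angle of the levelling screw in the foot, rad, growing clockwise seen from above; at 0 the blade lies along the foot's y, and it starts within 0.07 of that. It turns very easily (0.05 N m) and is dragged along by the nut unless a spanner holds it.
- locknut (a joint): Angle of the hexagon locknut relative to the screw, rad, growing clockwise seen from above (tightening). Starts loose at 0 to 0.3; hard stop, fully tight, at 1.1. Drag 0.25 N m, 3 N at the lever's grip; stays where left. Seen from above the lever points at -50 degrees from the foot's x axis (towards -y), less both joint angles.
- lever_grip (a point): Point on the axis of the black upright round grip at the end of the locknut's lever, 60 mm above the bench, 90 mm from the screw's axis. The grip is 20 mm in diameter and stands from z = 22 to z = 77 mm; it turns with the nut about the screw's axis.
- slot_spanner: The spanner that fits: flat steel, 10 mm thick, 0.3 kg, lying on either side of the foot, bar roughly towards the robot. Head 34 (x) by 66 mm (y), through slot 18 (x) by 50 mm (y). Origin mid-slot on the underside; z up; 16 mm wide bar along +y to y = 158 mm. Black upright grip block, 20 (x) by 30 mm (y), on the bar at y = 65 mm, top 55 mm above the underside.
- slot_spanner_grip (a point): Point in the middle of that spanner's grip block, at y = 65 mm, 35 mm above its underside; axes as the spanner's.
- round_spanner: The other spanner, same size and make, but with a round hole of 22 mm diameter in its head, which does not go over the blade. Origin at the middle of the hole on the underside, axes alike. Stays where it lies.
- peg_gap (a point): Midway between the two upright steel pegs, at x = 0, y = 125, z = 42 mm in the foot's frame, on top of the grey rest; axes as the foot's. Pegs 10 mm in diameter, 44 mm apart in x between centres, tops at z = 66 mm. The spanner's bar goes between them and lies on the rest.

How it is judged:
By the outcome, as a careful person would: the job done as asked, in the order asked, and still so for the second after the job is handed in, with the robot touching nothing.
It also fails if it takes over 58 s, if anything falls off the work surface, if the arm or the gripper's body presses on something with over 40 N, if the wrist force passes 120 N, or if a joint passes its speed limit or range.

## Working session

There is one attempt and no reset: what is moved stays moved. The work goes in short steps, Python scripts to look and compute and a tool call to move; the robot and the scene stay as the last step left them, time stands still between calls to the robot, and variables do not carry over. Pictures are saved under pics/ and viewed, and the job is handed in when it is done.

Besides the shell and the picture viewer there is one more tool, called after "Request:" as name(argument=value, ...) on one line, values as JSON. send_rows: Moves the arm, as the interface text tells. Its arguments: {"type":"object","properties":{"moves":{"type":"array","items":{"type":"array"}}},"required":["moves"]}

```bash
mkdir -p pics; ls
python3 - <<'E'
from plant import bot, viewer, find_in, spot_point
import cv2
print(bot.get_obs())
for c in ("side","top","wrist"):
    im=viewer.capture(c); cv2.imwrite(f"pics/{c}0.png",im)
    m=viewer.camera_model(c); print(c,m)
    for t in ("slot_spanner","round_spanner","foot","slot_spanner_grip","lever_grip","peg_gap","seat"):
        print(t,[(round(d['conf'],2),[round(float(v)) for v in d['point']]) for d in spot_point(c,t)][:3])
E
```

```text
pics
{'time': 0.0, 'joint_positions': array([-1.31097831e+00,  3.42738473e-01,  1.52504736e+00, -3.20140283e-05,
        1.27539154e+00, -1.46025130e-01]), 'dq': array([-0.00145289, -0.00032141,  0.00120622,  0.00058076, -0.0002003 ,
        0.00141685]), 'tau': array([ 1.36759852e-03, -4.31240237e+01, -2.44217795e+01,  7.19327736e-02,
        5.60179283e-02, -1.36784188e-04]), 'tool_pos': array([ 207.16620714, -481.97683877,  248.02617271]), 'tcp_rot': array([-1.57236864e+00,  2.00301326e-04, -2.73574032e+00]), 'contact_force': array([-0.28964178,  0.01473958,  0.0018329 ]), 'moment': array([-0.0246729 ,  0.03991269, -0.02003927]), 'grip_width': 91.8145787138221}
side {'fx': 548.954321237617, 'fy': 548.954321237617, 'cx': 311.2514492137086, 'cy': 246.97494760722748, 'rvec': array([ 0.79469055, -2.56284228,  1.15489696]), 'tvec': array([456.96755748, 275.92287249, 881.84545505])}
slot_spanner []
round_spanner [(0.68, [364, 205]), (0.39, [303, 302])]
foot [(0.69, [326, 275]), (0.17, [365, 202])]
slot_spanner_grip [(0.74, [225, 390])]
lever_grip []
peg_gap [(0.68, [304, 301])]
seat [(0.84, [327, 261])]
top {'fx': 441.1242328420556, 'fy': 441.1242328420556, 'cx': 320.0462206085969, 'cy': 235.6907421908682, 'rvec': array([ 2.18964699, -2.18685932,  0.04571007]), 'tvec': array([-8.10567665e-01,  5.71632059e+02,  8.99641564e+02])}
slot_spanner [(0.89, [176, 235])]
round_spanner [(0.93, [451, 230]), (0.33, [332, 254])]
foot [(0.95, [332, 259])]
slot_spanner_grip [(0.97, [166, 268]), (0.34, [369, 228]), (0.34, [177, 237])]
lever_grip [(0.48, [367, 227])]
peg_gap [(0.57, [270, 266])]
seat [(0.67, [334, 257])]
wrist {'fx': 330.5405864575574, 'fy': 330.5405864575574, 'cx': 322.7588871450232, 'cy': 235.73680568742924, 'rvec': array([-2.41581845,  1.59107069,  0.23003126]), 'tvec': array([-526.11523049,  -35.38371719,  391.06341056])}
slot_spanner []
round_spanner []
foot []
slot_spanner_grip []
lever_grip []
peg_gap []
seat []
```

View pics/top0.png

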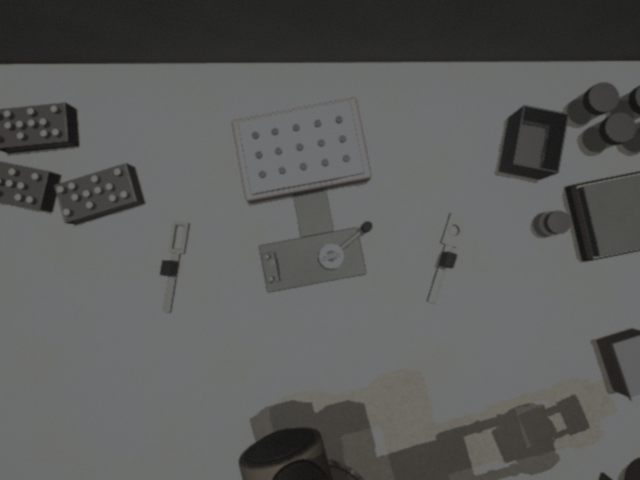

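View pics/side0.png

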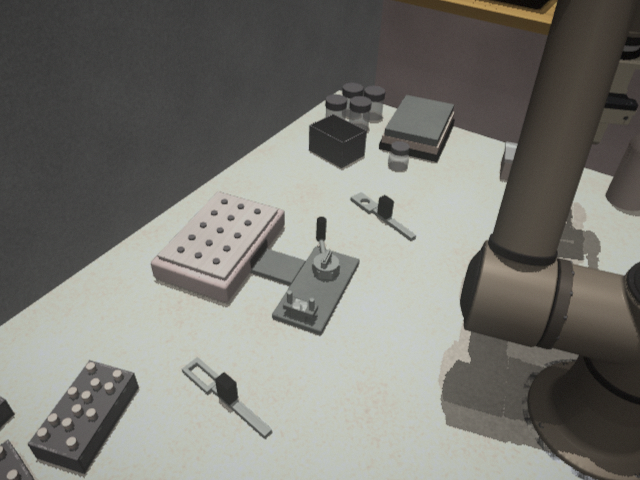

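View pics/wrist0.png

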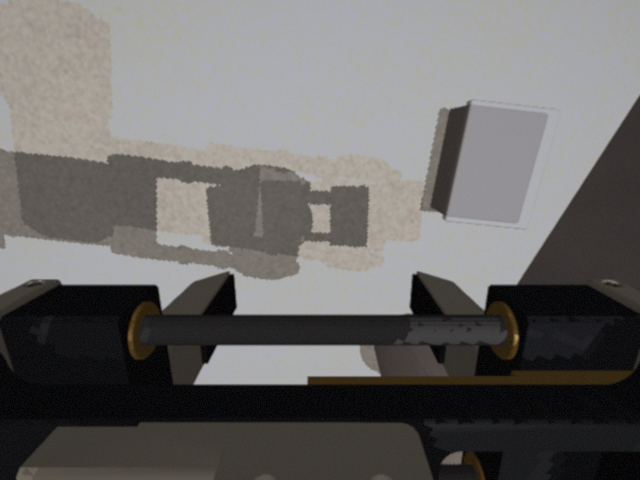

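```bash
cat > h.py <<'E'
import numpy as np, cv2
from plant import bot, viewer, find_in, spot_point
def cam(n):
    m=viewer.camera_model(n); R=cv2.Rodrigues(m['rvec'])[0]
    K=np.array([[m['fx'],0,m['cx']],[0,m['fy'],m['cy']],[0,0,1.]])
    return K,R,np.asarray(m['tvec'],float)
def back(c,px,z):
    K,R,t=c if not isinstance(c,str) else cam(c)
    d=R.T@np.linalg.inv(K)@np.array([px[0],px[1],1.]); o=-R.T@t
    return o+d*(z-o[2])/d[2]
def proj(c,P):
    K,R,t=c if not isinstance(c,str) else cam(c)
    q=K@(R@np.atleast_2d(P).T+t[:,None]); return (q[:2]/q[2]).T
def frame(x,y,yaw,z=0):
    def f(p):
        p=np.atleast_2d(p).astype(float); c,s=np.cos(yaw),np.sin(yaw)
        return np.c_[x+c*p[:,0]-s*p[:,1], y+s*p[:,0]+c*p[:,1], z+p[:,2]]
    return f
E
python3 - <<'E'
from h import *
im=cv2.imread('pics/top0.png')
a=im[200:320,120:200]; b=im[190:300,250:380]
g=lambda a,k:cv2.convertScaleAbs(cv2.resize(a,None,fx=k,fy=k,interpolation=cv2.INTER_CUBIC),alpha=1.8)
cv2.imwrite('pics/a.png',g(a,5)); cv2.imwrite('pics/b.png',g(b,5))
for n,px,z in [("slot origin",(176,235),0),("grip",(166,268),35),("barend",(167,310),10),("seat",(334,257),42),("peg",(270,266),42),("lever",(367,227),60)]:
    print(n,back('top',px,z).round(1))
for n,px,z in [("seat",(327,261),42),("grip",(225,390),35),("peg",(304,301),42)]: print(n,back('side',px,z).round(1))
E
```

```text
slot origin [573.6 305.2   0. ]
grip [504.6 312.4  35. ]
barend [417.1 317.5  10. ]
seat [527.4 -28.5  42. ]
peg [509.1 100.1  42. ]
lever [586.5 -93.2  60. ]
seat [530.2 -23.4  42. ]
grip [505.3 313.1  35. ]
peg [507.   90.4  42. ]
```

View pics/a.png

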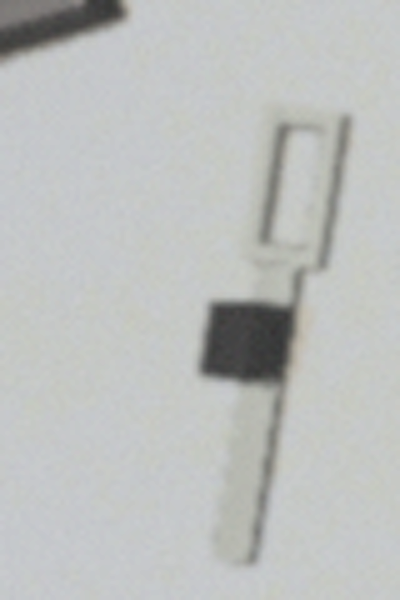

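View pics/b.png

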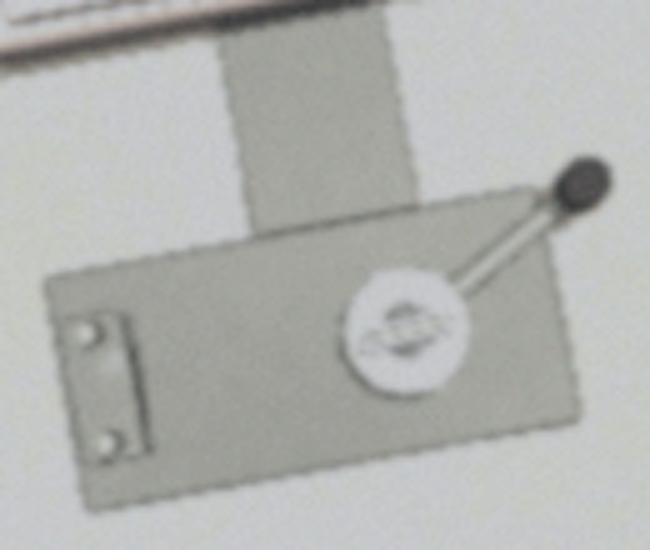

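Run:
```python
from h import *
B=lambda x,y,z:back('top',(250+x/5,190+y/5),z)[:2]
A=lambda x,y,z:back('top',(120+x/5,200+y/5),z)[:2]
s=B(406,332,42); p1=B(88,332,66); p2=B(106,440,66)
print('seat',s,'pegs',p1,p2,np.linalg.norm(p1-p2))
m=(p1+p2)/2; d=m-s; print('mid',m,np.linalg.norm(d),'yaw from peg',np.degrees(np.arctan2(d[1],d[0]))-90, 'from pegs', np.degrees(np.arctan2(*(p1-p2)[::-1])))
c=[B(47,278,14),B(535,187,14),B(580,420,14),B(92,512,14)]
for i in range(4):
    e=c[(i+1)%4]-c[i]; print(np.linalg.norm(e),np.degrees(np.arctan2(e[1],e[0])))
l=B(584,183,77); e=l-s; print('lever',l,np.linalg.norm(e),np.degrees(np.arctan2(e[1],e[0])))
# spanner
end=A(233,558,10); h1=A(310,112,10); top=A(300,185,10);blk=A(248,340,55)
print('end',end,'head',h1,'slotc',top,'block',blk)
e=end-top; print(np.linalg.norm(e),np.degrees(np.arctan2(e[1],e[0])))
```

```text
seat [528.57138723 -22.87188978] pegs [528.21607283 101.89764384] [486.11117824  94.52301433] 42.74584551626186
mid [507.16362554  98.21032908] 122.96013982365365 yaw from peg 10.02647784882636 from pegs 9.93452779664989
206.31312874097588 -79.36752443508519
98.18120790578865 -169.26432523084165
205.16751189664612 100.75747380971058
98.6375202824416 11.40096076472791
lever [586.00675489 -91.23391518] 89.28710978837567 -49.9642049616962
end [413.80512614 318.30635113] head [599.57043061 289.64987316] slotc [568.89855267 293.2869496 ] block [504.99770407 297.94664807]
157.0985085969983 170.83609291070485
```

```bash
cat >> h.py <<'E'
from scipy.spatial.transform import Rotation as Ro
def Rtool(o): return Ro.from_euler('xyz',o['tcp_rot']).as_matrix()
def plan(wps,grip,n,o=None):
    "wps: list of x,y,z,yawdeg ; from measured pose; n rows evenly by length"
    o=o or bot.get_obs(); p=np.array(o['tool_pos']); yaw=np.degrees(o['tcp_rot'][2])
    W=[np.r_[p,yaw]]+[np.array(w,float) for w in wps]
    L=np.r_[0,np.cumsum([np.linalg.norm((b-a)[:3])+3*abs((b-a)[3]) for a,b in zip(W,W[1:])])]
    rows=[];q=W[0]
    for k in range(1,n+1):
        t=L[-1]*k/n; r=np.array([np.interp(t,L,[w[i] for w in W]) for i in range(4)])
        d=r[:3]-q[:3]; c,s=np.cos(np.radians(q[3])),np.sin(np.radians(q[3]))
        rows.append([[round(c*d[0]+s*d[1],1),round(-d[2],1),round(-s*d[0]+c*d[1],1)],[0,round(-(r[3]-q[3]),1),0],grip]); q=r
    print(str(rows).replace(' ',''))
E
python3 - <<'E'
from h import *
o=bot.get_obs(); R=Rtool(o);K,Rc,t=cam('wrist'); c=-Rc.T@t
print('cam in tool',R.T@(c-o['tool_pos']),'cam axes in tool (cols)\n',(R.T@Rc.T).round(2))
plan([(400,-250,248,-112),(480,0,248,-60),(505,285,230,-8)],90,19)
E
```

```text
cam in tool [ -76.96494192 -136.36002762    1.0553233 ] cam axes in tool (cols)
 [[-0.    0.96  0.28]
 [ 0.   -0.28  0.96]
 [ 1.    0.    0.  ]]
[[[np.float64(-42.1),np.float64(0.1),np.float64(-21.5)],[0,np.float64(-7.0),0],90],[[np.float64(-44.4),np.float64(0.1),np.float64(-16.2)],[0,np.float64(-7.0),0],90],[[np.float64(-46.0),np.float64(0.1),np.float64(-10.7)],[0,np.float64(-7.0),0],90],[[np.float64(-47.0),np.float64(0.1),np.float64(-5.0)],[0,np.float64(-7.0),0],90],[[np.float64(-47.3),np.float64(0.1),np.float64(0.8)],[0,np.float64(-7.0),0],90],[[np.float64(-46.8),np.float64(0.1),np.float64(6.5)],[0,np.float64(-7.0),0],90],[[np.float64(-43.7),np.float64(0.0),np.float64(1.5)],[0,np.float64(-7.9),0],90],[[np.float64(-42.8),np.float64(-0.0),np.float64(0.7)],[0,np.float64(-8.5),0],90],[[np.float64(-42.2),np.float64(-0.0),np.float64(7.0)],[0,np.float64(-8.5),0],90],[[np.float64(-40.8),np.float64(-0.0),np.float64(13.2)],[0,np.float64(-8.5),0],90],[[np.float64(-38.4),np.float64(-0.0),np.float64(19.0)],[0,np.float64(-8.5),0],90],[[np.float64(-35.1),np.float64(-0.0),np.float64(24.5)],[0,np.float64(-8.5),0],90],[[np.float64(-34.4),np.float64(1.3),np.float64(26.1)],[0,np.float64(-8.3),0],90],[[np.float64(-34.3),np.float64(2.8),np.float64(27.7)],[0,np.float64(-8.0),0],90],[[np.float64(-30.1),np.float64(2.8),np.float64(32.2)],[0,np.float64(-8.0),0],90],[[np.float64(-25.4),np.float64(2.8),np.float64(36.1)],[0,np.float64(-8.0),0],90],[[np.float64(-20.1),np.float64(2.8),np.float64(39.3)],[0,np.float64(-8.0),0],90],[[np.float64(-14.4),np.float64(2.8),np.float64(41.7)],[0,np.float64(-8.0),0],90],[[np.float64(-8.4),np.float64(2.8),np.float64(43.3)],[0,np.float64(-8.0),0],90]]
```

Request:
send_rows(moves=[[[-42,0,-21.5],[0,-7,0],90],[[-44.5,0,-16],[0,-7,0],90],[[-46,0,-10.5],[0,-7,0],90],[[-47,0,-5],[0,-7,0],90],[[-47,0,1],[0,-7,0],90],[[-47,0,6.5],[0,-7,0],90],[[-43.5,0,1.5],[0,-8,0],90],[[-43,0,0.5],[0,-8.5,0],90],[[-42,0,7],[0,-8.5,0],90],[[-41,0,13],[0,-8.5,0],90],[[-38.5,0,19],[0,-8.5,0],90],[[-35,0,24.5],[0,-8.5,0],90],[[-34.5,1,26],[0,-8.5,0],90],[[-34.5,3,27.5],[0,-8,0],90],[[-30,3,32],[0,-8,0],90],[[-25.5,3,36],[0,-8,0],90],[[-20,3,39.5],[0,-8,0],90],[[-14.5,3,41.5],[0,-8,0],90],[[-8.5,3,43.5],[0,-8,0],90],[[0,0,0],[0,0,0],90]])

```text
time: 3.7
tool_pos: [481.6, 314.1, 228.5]
tcp_rot: [-1.573, -0.007, -0.051]
contact_force: [-0.3, -0.5, 0.2]
grip_width: 90.3
```

```bash
sed -i 's/print(str(rows)/print(str([[[float(v) for v in r[0]],[float(v) for v in r[1]],r[2]] for r in rows])/' h.py
python3 - <<'E'
from h import *
o=bot.get_obs(); print(o['time'],o['tool_pos'],np.degrees(o['tcp_rot']))
im=viewer.capture('wrist'); cv2.imwrite('pics/w1.png',im)
for t in ("slot_spanner","slot_spanner_grip"):
    for d in spot_point('wrist',t)[:2]: print(t,d['conf'],d['point'],back('wrist',d['point'],0 if t[-1]!='p' else 35).round(1))
E
```

```text
3.7 [481.6094937  314.09580681 228.45463262] [-90.13729754  -0.41029257  -2.89753594]
slot_spanner 0.69 [318.1, 279.7] [570.6 299.6   0. ]
slot_spanner_grip 0.79 [317.9, 239.0] [508.8 303.   35. ]
```

View pics/w1.png

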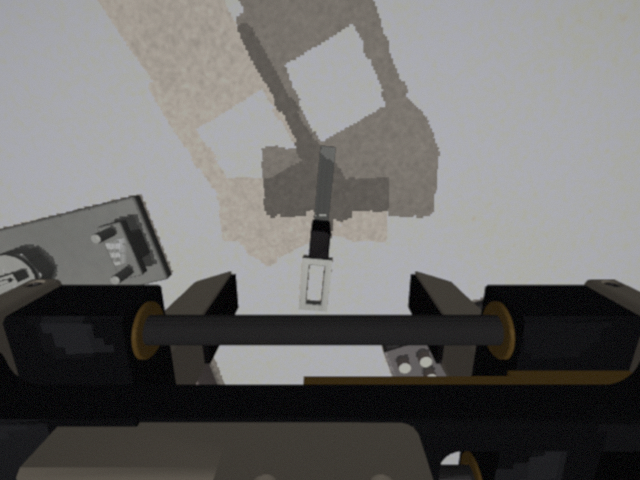

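Run:
```python
from h import *
im=cv2.imread('pics/w1.png')
cv2.imwrite('pics/w1z.png',cv2.resize(im[135:320,270:370],None,fx=3.2,fy=3.2,interpolation=cv2.INTER_CUBIC))
C=cam('wrist')
f=lambda x,y,z:back(C,(x,y),z)[:2]
s=f(315,285,10);e=f(327,147,10);d=e-s
print(s,e,np.linalg.norm(d),np.degrees(np.arctan2(d[1],d[0])))
```

```text
[572.95937263 295.27124669] [417.25415212 317.53296299] 157.2885873329209 171.86336577361226
```

View pics/w1z.png

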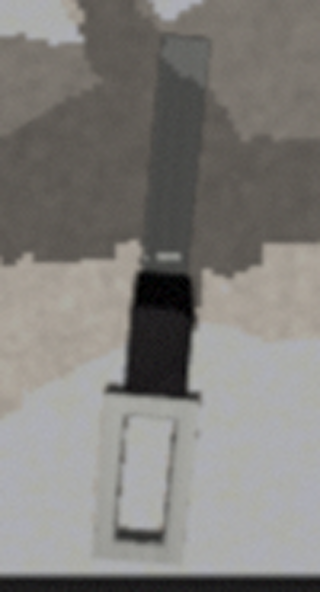

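Run:
```python
from h import *
plan([(508.7,304,110,-8.3)],70,5)
```

```text
[[[5.4,23.8,-1.1],[0.0,1.0,0.0],70],[[5.4,23.8,-1.0],[0.0,1.0,0.0],70],[[5.4,23.8,-0.9],[0.0,1.0,0.0],70],[[5.4,23.8,-0.8],[0.0,1.0,0.0],70],[[5.4,23.8,-0.7],[0.0,1.0,0.0],70]]
```

Request:
send_rows(moves=[[[5.5,24,-1],[0,1,0],70],[[5.5,24,-1],[0,1,0],70],[[5.5,24,-1],[0,1,0],70],[[5.5,24,-1],[0,1,0],70],[[5.5,24,-1],[0,1,0],70],[[0,0,0],[0,0,0],70]])

```text
time: 4.6
tool_pos: [513.7, 294.1, 109.2]
tcp_rot: [-1.572, -0.012, -0.163]
contact_force: [-0.1, -1.3, -0.8]
grip_width: 69.7
```

Run:
```python
from h import *
o=bot.get_obs(); print(o['time'],o['tool_pos'],np.degrees(o['tcp_rot']))
plan([(508.7,304,37,-8.3)],70,3)
```

```text
4.6 [513.73906752 294.10141168 109.22328558] [-90.09734808  -0.66884785  -9.32104045]
[[[-2.2,24.1,3.0],[0.0,-0.3,0.0],70],[[-2.2,24.1,3.0],[0.0,-0.3,0.0],70],[[-2.2,24.1,3.0],[0.0,-0.3,0.0],70]]
```

```bash
cat >> h.py <<'E'
def step(x,y,z,yaw,n=1,o=None):
    "single straight step to target from measured pose, n equal rows; tool axes at start"
    o=o or bot.get_obs(); R=Rtool(o); D=Ro.from_euler('xyz',[-np.pi/2,0,np.radians(yaw)]).as_matrix()
    print('t',round(o['time'],2),'pos',o['tool_pos'].round(1),'rpy',np.degrees(o['tcp_rot']).round(2),'F',o['contact_force'].round(1),'g',round(o['grip_width'],1))
    print('shift',(R.T@(np.array([x,y,z])-o['tool_pos'])/n).round(2),'turn',(np.degrees(Ro.from_matrix(R.T@D).as_rotvec())/n).round(2),'x',n)
E
python3 - <<'E'
from h import *
step(508.7,304,80,-8.3,2)
E
```

```text
t 4.6 pos [513.7 294.1 109.2] rpy [-90.1   -0.67  -9.32] F [-0.1 -1.3 -0.8] g 69.7
shift [-3.46 14.56  4.5 ] turn [ 0.05 -0.51  0.33] x 2
```

Request:
send_rows(moves=[[[-3.5,14.5,4.5],[0,-0.5,0.3],70],[[-3.5,14.5,4.5],[0,-0.5,0.3],70],[[0,0,0],[0,0,0],70]])

```text
time: 4.97
tool_pos: [508.9, 304.1, 80.7]
tcp_rot: [-1.571, -0.003, -0.145]
contact_force: [-0.1, 0.2, 1.1]
grip_width: 69.7
```

Run:
```python
from h import *
step(508.7,304,37,-8.3,2)
```

```text
t 4.97 pos [508.9 304.1  80.7] rpy [-90.01  -0.17  -8.34] F [-0.1  0.2  1.1] g 69.7
shift [-0.17 21.83 -0.08] turn [ 0.01 -0.02  0.08] x 2
```

Accurate. Descend and close.

Request:
send_rows(moves=[[[0,22,0],[0,0,0],70],[[0,21.5,0],[0,0,0],70],[[0,0,0],[0,0,0],70],[[0,0,0],[0,0,0],10],[[0,0,0],[0,0,0],10],[[0,0,0],[0,0,0],10],[[0,0,0],[0,0,0],10],[[0,0,0],[0,0,0],10],[[0,0,0],[0,0,0],10]])

```text
time: 6.1
tool_pos: [511.5, 306.5, 41.4]
tcp_rot: [-1.566, -0.011, -0.144]
contact_force: [0.6, 1.4, -1.5]
grip_width: 20.3
```

Run:
```python
from h import *
step(508.7,304,130,-8.3,3)
```

```text
t 6.1 pos [511.5 306.5  41.4] rpy [-89.73  -0.61  -8.22] F [ 0.6  1.4 -1.5] g 20.3
shift [ -0.49 -29.54  -0.82] turn [-0.09  0.03  0.2 ] x 3
```

Request:
send_rows(moves=[[[-0.5,-25,-1],[0,0,0.2],10],[[-0.5,-30,-1],[0,0,0.2],10],[[-0.5,-30,-1],[0,0,0.2],10],[[0,-25,0],[0,0,0],10],[[0,0,0],[0,0,0],10]])

```text
time: 6.72
tool_pos: [506.8, 302.0, 150.8]
tcp_rot: [-1.571, 0.007, -0.143]
contact_force: [0.2, 0.1, -3.2]
grip_width: 20.0
```

Run:
```python
from h import *
step(508.7,304,150,-8.3,1)
im=viewer.capture('wrist'); cv2.imwrite('pics/w2.png',im)
im=viewer.capture('side'); cv2.imwrite('pics/s2.png',im[250:480,100:420])
o=bot.get_obs();W=o['tool_pos']
plan([(515,200,150,-40),(516.9-10,60,150,-80)],10,12)
```

```text
t 6.72 pos [506.8 302.  150.8] rpy [-90.01   0.42  -8.22] F [ 0.2  0.1 -3.2] g 20.0
shift [1.64 0.83 2.24] turn [ 0.01  0.08 -0.42] x 1
[[[4.6,-0.3,-19.1],[0.0,6.1,0.0],10],[[6.6,-0.3,-18.5],[0.0,6.1,0.0],10],[[8.6,-0.3,-17.7],[0.0,6.1,0.0],10],[[10.4,-0.3,-16.7],[0.0,6.1,0.0],10],[[12.2,-0.3,-15.5],[0.0,6.1,0.0],10],[[12.3,-0.1,-16.2],[0.0,5.9,0.0],10],[[13.6,-0.0,-15.4],[0.0,5.9,0.0],10],[[15.1,-0.0,-13.9],[0.0,5.9,0.0],10],[[16.5,-0.0,-12.3],[0.0,5.9,0.0],10],[[17.6,-0.0,-10.5],[0.0,5.9,0.0],10],[[18.6,-0.0,-8.7],[0.0,5.9,0.0],10],[[19.4,-0.0,-6.7],[0.0,5.9,0.0],10]]
```

View pics/w2.png

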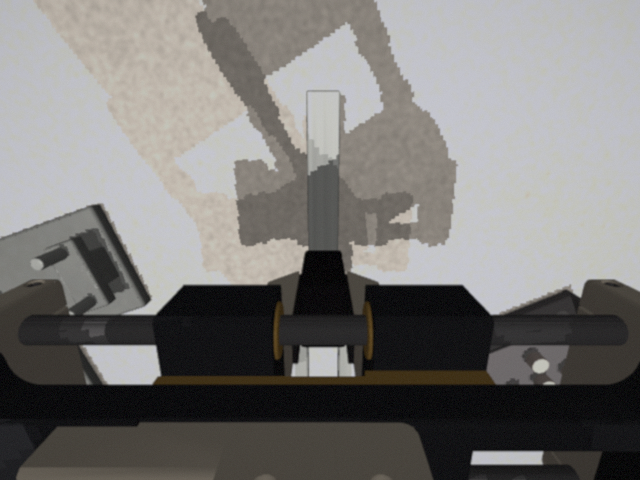

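View pics/s2.png

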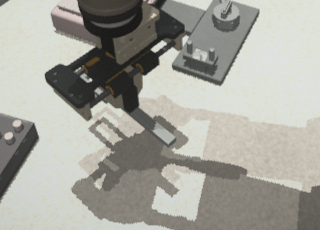

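Run:
```python
from h import *
o=bot.get_obs();R=Rtool(o)
P=lambda px,dy: R.T@(back('wrist',px,o['tool_pos'][2]-dy)-o['tool_pos'])
for dy in (24,28,31): print(dy,P((306.5,91),dy).round(1),P((340,91),dy).round(1))
```

```text
24 [-96.1  25.1  -8. ] [-96.1  25.1   7.1]
28 [-96.6  29.1  -8.2] [-96.6  29.1   7.3]
31 [-97.   32.1  -8.3] [-97.   32.1   7.4]
```

Request:
send_rows(moves=[[[4.5,0,-19],[0,6,-0.1],10],[[6.5,0,-18.5],[0,6,-0.1],10],[[8.5,0,-17.5],[0,6,-0.1],10],[[10.5,0,-16.5],[0,6,0],10],[[12,0,-15.5],[0,6,0],10],[[12.5,0,-16],[0,6,0],10],[[13.5,0,-15.5],[0,6,0],10],[[15,0,-14],[0,6,0],10],[[16.5,0,-12.5],[0,6,0],10],[[17.5,0,-10.5],[0,6,0],10],[[18.5,0,-8.5],[0,6,0],10],[[19.5,0,-6.5],[0,6,0],10],[[0,0,0],[0,0,0],10]])

```text
time: 8.45
tool_pos: [491.2, 51.9, 126.3]
tcp_rot: [-1.62, -0.003, -1.44]
contact_force: [-0.5, 0.2, -3.3]
grip_width: 20.1
```

Run:
```python
from h import *
step(517.6,37.6,130,-79.7,2)
```

```text
t 8.45 pos [491.2  51.9 126.3] rpy [-92.81  -0.19 -82.51] F [-0.5  0.2 -3.3] g 20.1
shift [ 8.81 -2.4  12.05] turn [ 1.41 -1.41  0.06] x 2
```

Request:
send_rows(moves=[[[9,-2.5,12],[1.4,-1.4,0],10],[[9,-2.5,12],[1.4,-1.4,0],10],[[0,0,0],[0,0,0],10]])

```text
time: 8.82
tool_pos: [516.4, 39.1, 127.3]
tcp_rot: [-1.576, 0.0, -1.384]
contact_force: [-0.6, -0.4, -3.1]
grip_width: 19.8
```

Run:
```python
from h import *
step(517.6,37.6,130,-79.7,1)
o=bot.get_obs()
im=viewer.capture('wrist'); cv2.imwrite('pics/w3.png',im)
im=viewer.capture('top'); cv2.imwrite('pics/t3.png',cv2.convertScaleAbs(cv2.resize(im[190:310,240:390],None,fx=5,fy=5,interpolation=cv2.INTER_CUBIC),alpha=1.8))
im=viewer.capture('side'); cv2.imwrite('pics/s3.png',cv2.resize(im[180:350,200:400],None,fx=4,fy=4,interpolation=cv2.INTER_CUBIC))
```

```text
t 8.82 pos [516.4  39.1 127.3] rpy [-9.029e+01  3.000e-02 -7.932e+01] F [-0.6 -0.4 -3.1] g 19.8
shift [ 1.67 -2.72  0.87] turn [ 0.29  0.38 -0.03] x 1
```

View pics/w3.png

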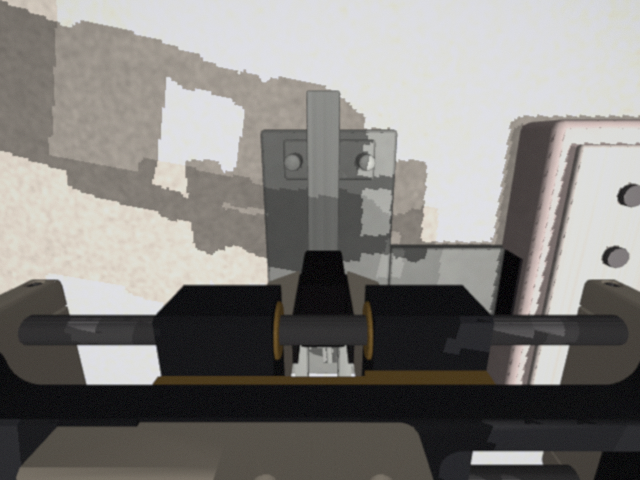

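View pics/t3.png

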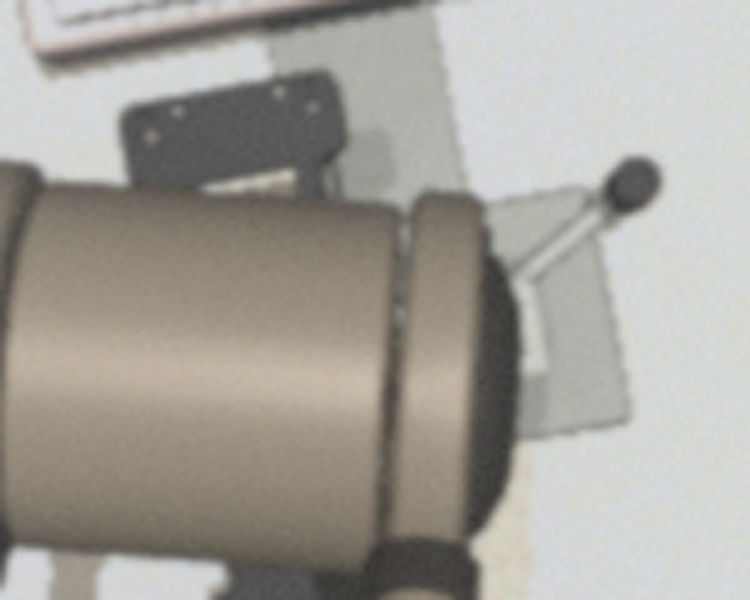

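View pics/s3.png

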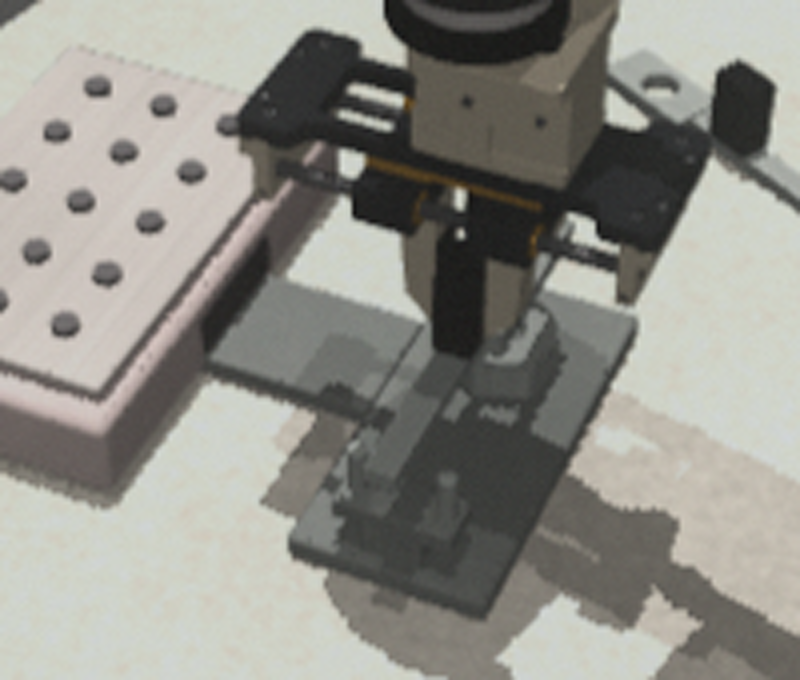

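Run:
```python
from h import *
o=bot.get_obs();R=Rtool(o)
C=cam('wrist')
a=back(C,(293,160),66);b=back(C,(366,160),66);m=(a+b)/2
print(a,b,m,np.degrees(np.arctan2(*(b-a)[1::-1])))
for n,q in (('L',a),('R',b)): print(n,(R.T@(q-o['tool_pos'])).round(1))
e=np.array([back(C,(306.5,91),o['tool_pos'][2]-31),back(C,(340,91),o['tool_pos'][2]-31)]); print(e,(R.T@(e-o['tool_pos']).T).T.round(1))
```

```text
[487.04761838  98.56410663  66.        ] [528.95950942 106.48065262  66.        ] [508.0035639  102.52237962  66.        ] 10.696319939870305
L [-63.4  61.5 -16.8]
R [-63.4  61.3  25.9]
[[490.67275023 133.22856411  96.40209292]
 [506.06994742 136.11836333  96.40209292]] [[-96.8  31.1  -7. ]
 [-96.8  31.    8.7]]
```

Run:
```python
from h import *
out=[]
a=np.linspace(0,2*np.pi,60)
im0={n:cv2.imread(f'pics/{n}0.png') for n in('side','top')}
for name,roi,k in(('side',(270,350,235,330),5),('top',(255,345,235,285),5)):
    x0,x1,y0,y1=roi
    im=cv2.convertScaleAbs(cv2.resize(im0[name][y0:y1,x0:x1],None,fx=k,fy=k,interpolation=cv2.INTER_CUBIC),alpha=1.5)
    raw=im.copy()
    f=frame(529.3,-22.2,np.radians(10.5))
    shapes=[np.c_[26*np.cos(a),26*np.sin(a),42+0*a]]+[np.c_[sx*22+5*np.cos(a),125+5*np.sin(a),66+0*a] for sx in(-1,1)]+[np.array([[-2,-17,61],[2,-17,61],[2,17,61],[-2,17,61]])]
    for s in shapes:
        p=(proj(name,f(s))+0.5-[x0,y0])*k
        cv2.polylines(im,[p.astype(np.int32)],True,(0,0,255),1)
    cv2.imwrite(f'pics/ov_{name}.png',np.hstack([raw,im]) if name=='side' else np.vstack([raw,im]))
```

```text
(no output)
```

View pics/ov_side.png

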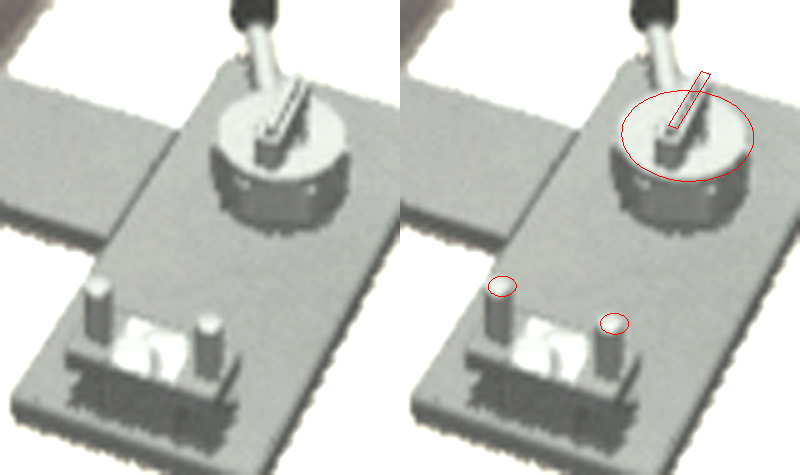

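View pics/ov_top.png

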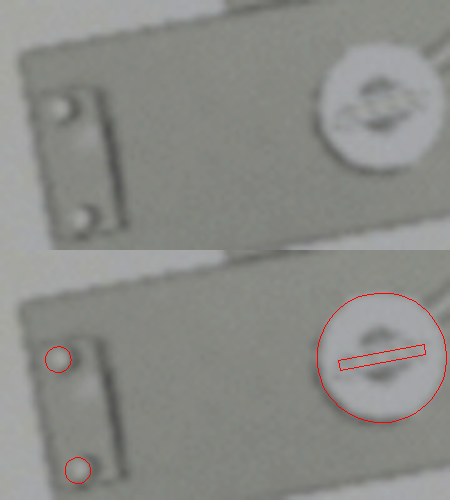

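Run:
```python
from h import *
step(518.3,38.1,109,-79.5,1)
```

```text
t 8.97 pos [515.6  39.4 127.4] rpy [-9.035e+01  4.000e-02 -7.934e+01] F [-0.1 -0.8 -2.6] g 19.6
shift [ 1.81 18.39  2.47] turn [ 0.35  0.16 -0.04] x 1
```

Request:
send_rows(moves=[[[1,9,1.2],[0.2,0.1,0],10],[[1,9,1.2],[0.2,0.1,0],10],[[0,0,0],[0,0,0],10]])

```text
time: 9.35
tool_pos: [517.3, 38.7, 107.4]
tcp_rot: [-1.572, 0.001, -1.387]
contact_force: [-0.6, 0.2, -2.5]
grip_width: 20.1
```

Run:
```python
from h import *
step(518.3,38.1,109,-79.5,1)
o=bot.get_obs()
im=viewer.capture('side'); cv2.imwrite('pics/s4.png',cv2.resize(im[230:330,260:370],None,fx=6,fy=6,interpolation=cv2.INTER_CUBIC))
im=viewer.capture('wrist'); cv2.imwrite('pics/w4.png',im)
```

```text
t 9.35 pos [517.3  38.7 107.4] rpy [-9.005e+01  7.000e-02 -7.949e+01] F [-0.6  0.2 -2.5] g 20.1
shift [ 0.81 -1.6   0.83] turn [ 0.05  0.01 -0.07] x 1
```

View pics/s4.png

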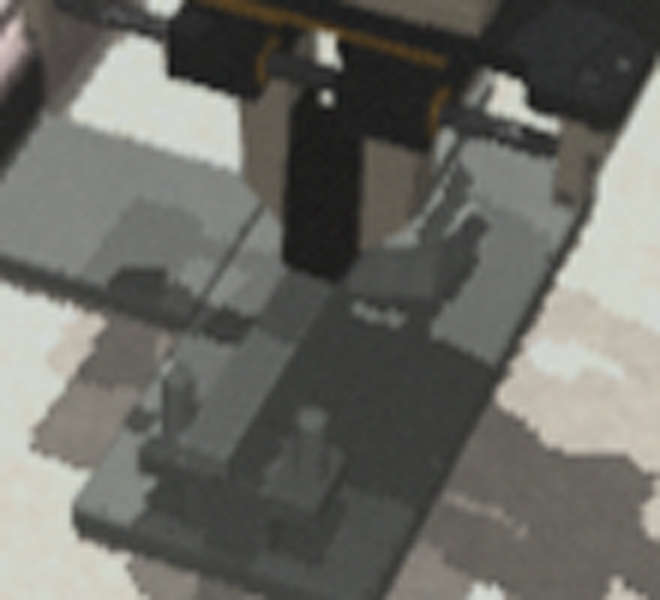

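View pics/w4.png

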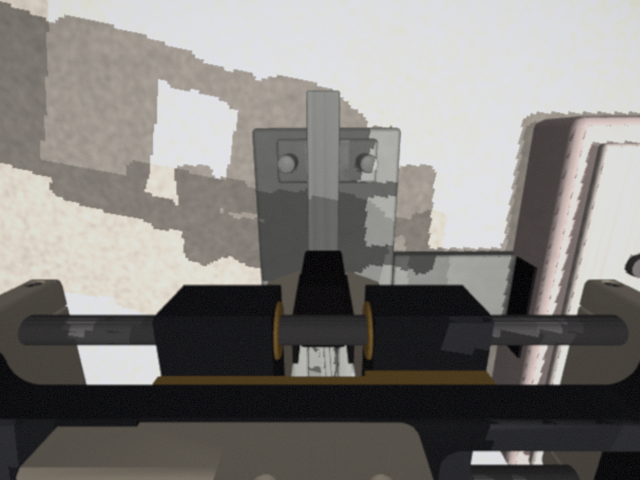

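Request:
send_rows(moves=[[[0.8,3,1.5],[0,0,0],10],[[0,4,0],[0,0,0],10],[[0,4,0],[0,0,0],10]])

```text
time: 9.82
tool_pos: [520.1, 38.1, 97.3]
tcp_rot: [-1.569, 0.0, -1.387]
contact_force: [0.2, 0.0, -3.8]
grip_width: 19.8
```

Run:
```python
from h import *
step(518.7,38.1,84,-79.5,3)
```

```text
t 9.82 pos [520.1  38.1  97.3] rpy [-8.987e+01  3.000e-02 -7.950e+01] F [ 0.2  0.  -3.8] g 19.8
shift [-0.1   4.42 -0.48] turn [-0.04  0.   -0.01] x 3
```

Request:
send_rows(moves=[[[0,3,-0.5],[0,0,0],10],[[0,3,-0.5],[0,0,0],10]])

```text
time: 10.07
tool_pos: [519.0, 37.9, 90.7]
tcp_rot: [-1.569, 0.001, -1.387]
contact_force: [-0.9, -0.1, -2.4]
grip_width: 19.8
```

Run:
```python
from h import *
step(518.7,38.1,84,-79.5,2)
```

```text
t 10.07 pos [519.   37.9  90.7] rpy [-8.989e+01  3.000e-02 -7.950e+01] F [-0.9 -0.1 -2.4] g 19.8
shift [-0.15  3.35 -0.15] turn [-0.06  0.   -0.01] x 2
```

Underside ≈ 49 mm with no contact force: past the blade's top. Continue to the seat.

Request:
send_rows(moves=[[[0,3,0],[0,0,0],10],[[0,2.5,0],[0,0,0],10],[[0,1.5,0],[0,0,0],10]])

```text
time: 10.45
tool_pos: [519.1, 38.1, 83.5]
tcp_rot: [-1.569, 0.001, -1.388]
contact_force: [-1.1, 4.1, 5.6]
grip_width: 19.4
```

Run:
```python
from h import *
step(518.7,38.1,84,-79.5,2)
im=viewer.capture('side'); cv2.imwrite('pics/s5.png',cv2.resize(im[230:330,260:370],None,fx=6,fy=6,interpolation=cv2.INTER_CUBIC))
```

```text
t 10.45 pos [519.1  38.1  83.5] rpy [-8.987e+01  4.000e-02 -7.950e+01] F [-1.1  4.1  5.6] g 19.4
shift [-0.04 -0.25 -0.2 ] turn [-0.06  0.   -0.02] x 2
```

View pics/s5.png

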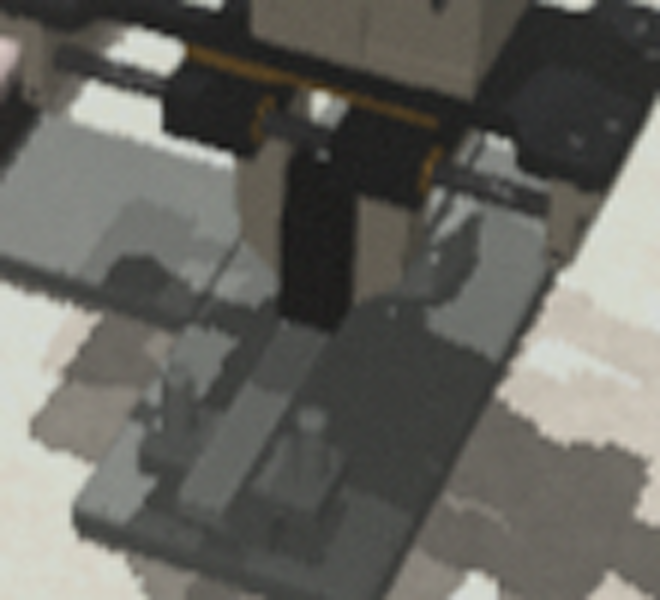

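Request:
send_rows(moves=[[[0,0,0],[0,0,0],45],[[0,0,0],[0,0,0],45],[[0,0,0],[0,0,0],45],[[0,-20,0],[0,0,0],45],[[0,-40,0],[0,0,0],45],[[0,-50,0],[0,0,0],45],[[-40,-20,0],[0,0,0],45],[[-50,0,0],[0,0,0],45],[[0,0,0],[0,0,0],45]])

```text
time: 11.62
tool_pos: [503.2, 127.7, 218.7]
tcp_rot: [-1.565, 0.001, -1.39]
contact_force: [0.2, -0.8, -0.5]
grip_width: 44.8
```

Run:
```python
from h import *
step(518.7,38.1,84,-79.5,2)
im=viewer.capture('side'); cv2.imwrite('pics/s6.png',cv2.resize(im[210:330,260:380],None,fx=5,fy=5,interpolation=cv2.INTER_CUBIC))
im=viewer.capture('wrist'); cv2.imwrite('pics/w6.png',im)
im=viewer.capture('top'); cv2.imwrite('pics/t6.png',cv2.convertScaleAbs(cv2.resize(im[190:310,240:390],None,fx=5,fy=5,interpolation=cv2.INTER_CUBIC),alpha=1.8))
```

```text
t 11.62 pos [503.2 127.7 218.7] rpy [-8.968e+01  4.000e-02 -7.964e+01] F [ 0.2 -0.8 -0.5] g 44.8
shift [45.52 67.31 -0.8 ] turn [-0.16 -0.07 -0.02] x 2
```

View pics/s6.png

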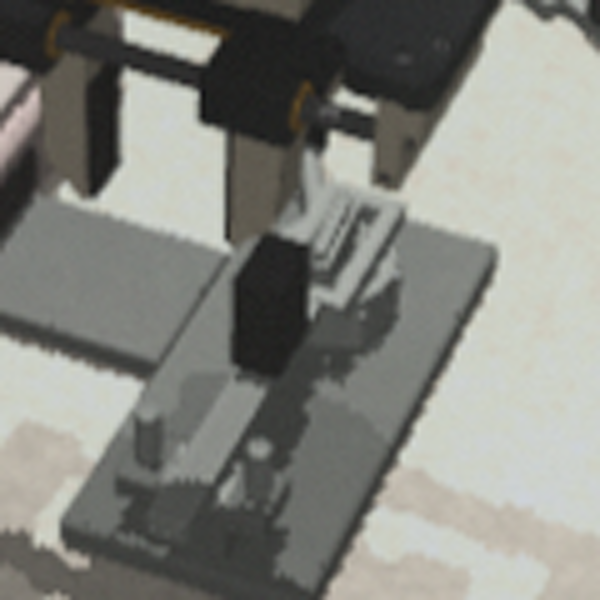

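View pics/w6.png

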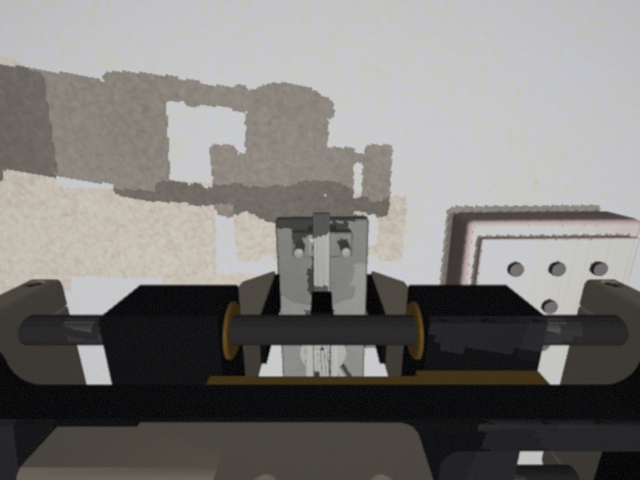

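View pics/t6.png

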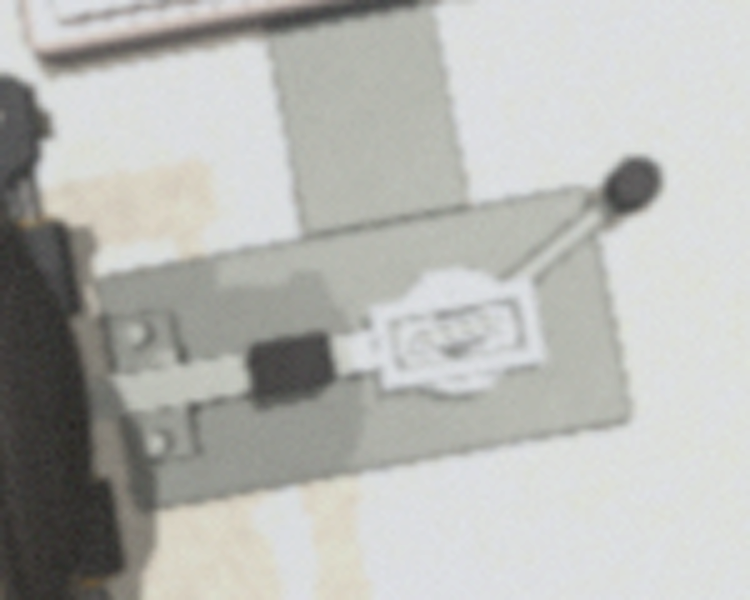

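Run:
```python
from h import *
plan([(586.2,-91.5,160,-50.5)],45,7)
```

```text
[[[32.5,8.3,6.1],[0.0,-4.2,0.0],45],[[32.8,8.3,3.7],[0.0,-4.2,0.0],45],[[33.0,8.3,1.3],[0.0,-4.2,0.0],45],[[33.0,8.3,-1.1],[0.0,-4.2,0.0],45],[[32.9,8.3,-3.5],[0.0,-4.2,0.0],45],[[32.5,8.3,-5.9],[0.0,-4.2,0.0],45],[[32.0,8.3,-8.3],[0.0,-4.2,0.0],45]]
```

Request:
send_rows(moves=[[[32.5,8,6],[0,-4,0],45],[[33,8,3.5],[0,-4,0],45],[[33,8,1.5],[0,-4,0],45],[[33,8,-1],[0,-4,0],45],[[33,8,-3.5],[0,-4,0],45],[[32.5,8,-6],[0,-4,0],45],[[32,8,-8.5],[0,-4,0],45],[[0,0,0],[0,0,0],45]])

```text
time: 12.78
tool_pos: [585.4, -111.2, 156.8]
tcp_rot: [-1.572, 0.0, -0.902]
contact_force: [0.1, 0.5, -0.2]
grip_width: 45.0
```

Run:
```python
from h import *
step(586.2,-91.5,130,-50.5,2)
```

```text
t 12.78 pos [ 585.4 -111.2  156.8] rpy [-9.005e+01  3.000e-02 -5.166e+01] F [ 0.1  0.5 -0.2] g 45.0
shift [-7.48 13.42  6.41] turn [ 0.02 -0.58 -0.01] x 2
```

Request:
send_rows(moves=[[[-7.5,13.5,6.5],[0,-0.6,0],45],[[-7.5,13.5,6.5],[0,-0.6,0],45],[[0,0,0],[0,0,0],45]])

```text
time: 13.15
tool_pos: [584.7, -89.3, 127.1]
tcp_rot: [-1.573, 0.003, -0.881]
contact_force: [0.3, 1.0, 0.8]
grip_width: 44.9
```

Run:
```python
from h import *
step(586.2,-91.5,67,-50.5,3)
im=viewer.capture('wrist'); cv2.imwrite('pics/w7.png',im)
```

```text
t 13.15 pos [584.7 -89.3 127.1] rpy [-90.11   0.18 -50.49] F [0.3 1.  0.8] g 44.9
shift [ 0.94 20.04 -0.05] turn [ 0.04  0.   -0.06] x 3
```

View pics/w7.png

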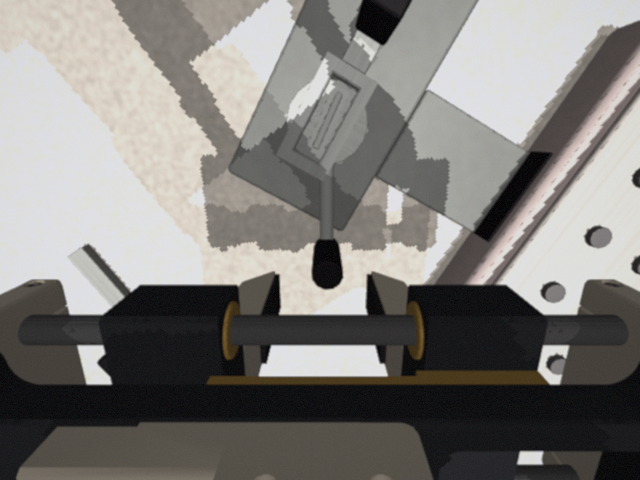

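Request:
send_rows(moves=[[[1,20,0.5],[0,0,0],45],[[1,20,0.5],[0,0,0],45],[[1,18,0],[0,0,0],45],[[0,0,0],[0,0,0],45],[[0,0,0],[0,0,0],30]])

```text
time: 13.82
tool_pos: [590.0, -89.4, 71.9]
tcp_rot: [-1.569, -0.003, -0.878]
contact_force: [0.0, -0.2, -0.1]
grip_width: 38.9
```

Run:
```python
from h import *
step(586.4,-91.6,67,-50.5,1)
im=viewer.capture('wrist'); cv2.imwrite('pics/w8.png',im)
```

```text
t 13.82 pos [590.  -89.4  71.9] rpy [-89.88  -0.2  -50.28] F [ 0.  -0.2 -0.1] g 38.9
shift [-0.63  4.86 -4.17] turn [-0.12  0.22  0.2 ] x 1
```

View pics/w8.png

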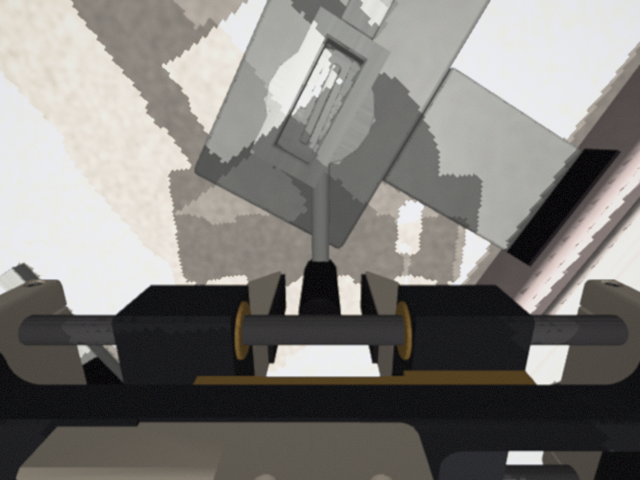

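Request:
send_rows(moves=[[[-0.5,2,-5],[0,0,0.2],28],[[-0.5,1,-9.5],[0,6,0],28],[[-0.5,1,-9.5],[0,6,0],28],[[-0.5,0,-9.5],[0,6,0],28],[[-0.5,0,-9.5],[0,6,0],28]])

```text
time: 14.5
tool_pos: [552.9, -110.3, 70.6]
tcp_rot: [-1.563, -0.001, -1.309]
contact_force: [1.9, 2.3, -1.3]
grip_width: 27.8
```

```bash
cat >> h.py <<'E'
def arc(da=6,r=90,S=(529.3,-22.2),z=67):
    o=bot.get_obs(); v=o['tool_pos'][:2]-np.array(S); a=np.degrees(np.arctan2(v[1],v[0]))
    print('r',np.linalg.norm(v).round(1),'ang foot',round(a-10.5,1),'M',o['moment'].round(2))
    t=np.radians(a-da); step(S[0]+r*np.cos(t),S[1]+r*np.sin(t),z,a-da,1,o)
E
python3 - <<'E'
from h import *
arc()
E
```

```text
r 91.2 ang foot -85.5 M [ 0.36 -0.43  0.01]
t 14.5 pos [ 552.9 -110.3   70.6] rpy [-8.953e+01 -6.000e-02 -7.500e+01] F [ 1.9  2.3 -1.3] g 27.8
shift [-1.69  3.55 -9.44] turn [-0.47  6.03  0.04] x 1
```

Request:
send_rows(moves=[[[-1.5,2,-9.5],[-0.3,6,0],28],[[-0.5,1,-9.5],[0,6,0],28],[[-0.5,0,-9.5],[0,6,0],28]])

```text
time: 14.88
tool_pos: [526.3, -113.2, 70.0]
tcp_rot: [-1.559, -0.001, -1.635]
contact_force: [2.3, 1.2, -1.3]
grip_width: 27.9
```

Run:
```python
from h import *
arc(4)
```

```text
r 91.1 ang foot -102.4 M [ 0.1  -0.48  0.01]
t 14.88 pos [ 526.3 -113.2   70. ] rpy [-8.930e+01 -5.000e-02 -9.368e+01] F [ 2.3  1.2 -1.3] g 27.9
shift [-1.08  2.92 -6.35] turn [-0.7   2.22  0.03] x 1
```

Request:
send_rows(moves=[[[-1,2,-6.5],[-0.7,2.5,0],28],[[-0.2,0,-5],[0,3,0],28]])

```text
time: 15.12
tool_pos: [516.5, -112.2, 69.8]
tcp_rot: [-1.564, -0.001, -1.736]
contact_force: [1.9, -0.3, -1.2]
grip_width: 27.9
```

Run:
```python
from h import *
arc(3)
```

```text
r 90.9 ang foot -108.6 M [ 0.03 -0.48 -0.03]
t 15.12 pos [ 516.5 -112.2   69.8] rpy [-8.961e+01 -9.000e-02 -9.945e+01] F [ 1.9 -0.3 -1.2] g 27.9
shift [-0.9   2.77 -4.75] turn [-0.39  1.64  0.08] x 1
```

Request:
send_rows(moves=[[[-0.9,1,-5],[-0.3,2,0],28],[[-0.2,0,-4],[0,2.5,0],28]])

```text
time: 15.38
tool_pos: [509.1, -110.6, 70.1]
tcp_rot: [-1.564, -0.002, -1.818]
contact_force: [2.7, 0.0, -2.1]
grip_width: 28.2
```

Run:
```python
from h import *
arc(3)
im=viewer.capture('wrist'); cv2.imwrite('pics/w9.png',im)
```

```text
r 90.6 ang foot -113.4 M [ 0.08 -0.46 -0.02]
t 15.38 pos [ 509.1 -110.6   70.1] rpy [ -89.61   -0.12 -104.15] F [ 2.7  0.  -2.1] g 28.2
shift [-0.65  3.11 -4.75] turn [-0.39  1.71  0.11] x 1
```

View pics/w9.png

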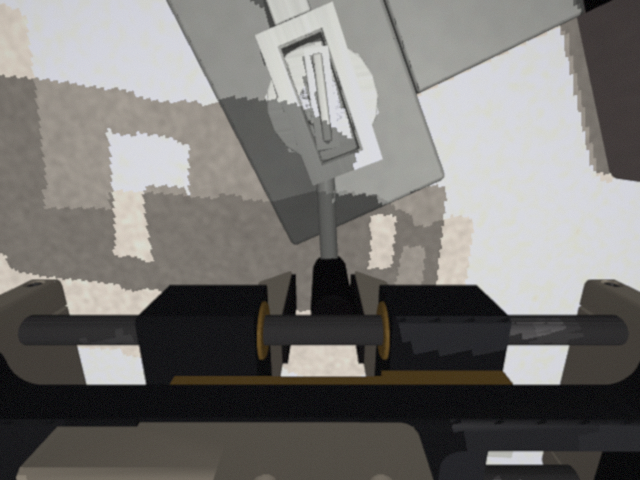

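Request:
send_rows(moves=[[[-0.6,1,-5],[-0.3,2.5,0],28],[[-0.2,0,-4],[0,3,0],28]])

```text
time: 15.68
tool_pos: [501.4, -108.0, 70.1]
tcp_rot: [-1.566, -0.002, -1.917]
contact_force: [1.9, 0.9, -0.9]
grip_width: 27.8
```

Run:
```python
from h import *
arc(3)
```

```text
r 90.2 ang foot -118.5 M [-0.06 -0.49  0.  ]
t 15.68 pos [ 501.4 -108.    70.1] rpy [ -89.7    -0.11 -109.85] F [ 1.9  0.9 -0.9] g 27.8
shift [-0.22  3.03 -4.74] turn [-0.3   1.12  0.11] x 1
```

Request:
send_rows(moves=[[[-0.3,1,-4.5],[-0.3,2,0],28],[[-0.2,0,-3],[0,2,0],28]])

```text
time: 15.92
tool_pos: [495.2, -105.5, 69.7]
tcp_rot: [-1.568, -0.002, -1.99]
contact_force: [2.7, -1.3, -2.0]
grip_width: 28.0
```

Run:
```python
from h import *
arc(2)
```

```text
r 90.0 ang foot -122.8 M [-0.15 -0.43 -0.02]
t 15.93 pos [ 495.2 -105.5   69.7] rpy [-8.986e+01 -1.100e-01 -1.140e+02] F [ 2.7 -1.3 -2. ] g 28.0
shift [ 0.07  2.68 -3.15] turn [-0.14  0.27  0.11] x 1
```

Request:
send_rows(moves=[[[0,0,-3],[0,1.5,0],28],[[0,0,-3],[0,2,0],28]])

```text
time: 16.18
tool_pos: [489.4, -102.9, 69.6]
tcp_rot: [-1.568, -0.002, -2.054]
contact_force: [2.2, -0.1, -0.9]
grip_width: 27.6
```

Run:
```python
from h import *
arc(2)
im=viewer.capture('wrist'); cv2.imwrite('pics/w10.png',im)
```

```text
r 90.0 ang foot -126.8 M [-0.1  -0.45  0.01]
t 16.18 pos [ 489.4 -102.9   69.6] rpy [-8.985e+01 -1.100e-01 -1.177e+02] F [ 2.2 -0.1 -0.9] g 27.6
shift [ 0.06  2.58 -3.15] turn [-0.15  0.6   0.11] x 1
```

View pics/w10.png

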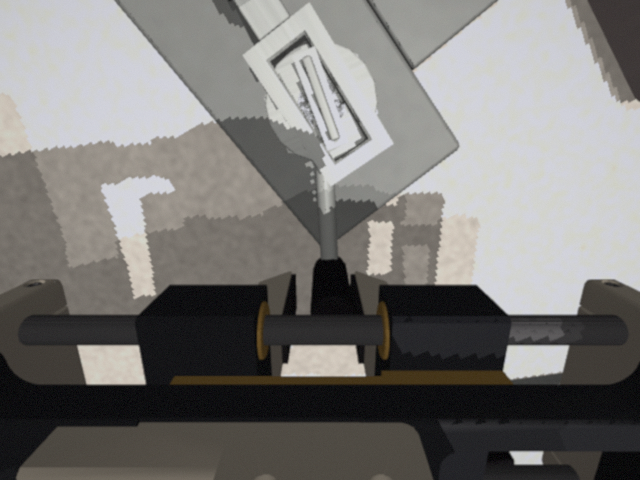

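Request:
send_rows(moves=[[[0,0,-3],[0,1.5,0],28],[[0,0,-3],[0,2,0],28]])

```text
time: 16.48
tool_pos: [483.6, -99.7, 69.6]
tcp_rot: [-1.568, -0.002, -2.12]
contact_force: [2.7, 0.2, -0.2]
grip_width: 27.9
```

Run:
```python
from h import *
arc(2)
```

```text
r 89.9 ang foot -131.0 M [-0.16 -0.51 -0.  ]
t 16.48 pos [483.6 -99.7  69.6] rpy [-8.9860e+01 -1.0000e-01 -1.2148e+02] F [ 2.7  0.2 -0.2] g 27.9
shift [ 0.05  2.58 -3.15] turn [-0.14  1.04  0.1 ] x 1
```

Run:
```python
from h import *
im=viewer.capture('wrist'); cv2.imwrite('pics/w11.png',cv2.resize(im[0:270,210:450],None,fx=2.2,fy=2.2,interpolation=cv2.INTER_CUBIC))
```

```text
(no output)
```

View pics/w11.png

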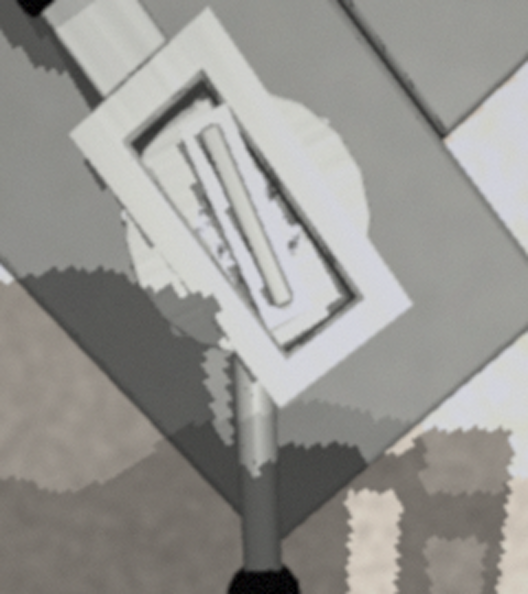

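Run:
```python
from h import *
C=cam('wrist')
def d(a,b,z):
    p=[back(C,(210+q[0]/2.2,q[1]/2.2),z) for q in(a,b)]; v=p[1]-p[0]; return p[0][:2].round(1),p[1][:2].round(1),round(np.linalg.norm(v),1),round(np.degrees(np.arctan2(v[1],v[0])),1)
print('ridge',d((211,130),(283,300),61))
print('headL',d((70,135),(278,405),52)); print('headR',d((208,8),(410,303),52)); print('end',d((278,405),(410,303),52))
print('plateR',d((445,135),(528,255),14)); print('plate bottom',d((283,540),(528,335),14))
print('lever',d((256,400),(263,570),25))
```

```text
ridge (array([534.1,  -6.1]), array([530.2, -38. ]), np.float64(32.1), np.float64(-97.0))
headL (array([511.4,   9. ]), array([518.8, -55.8]), np.float64(65.2), np.float64(-83.4))
headR (array([545. ,  12.9]), array([552.2, -52.1]), np.float64(65.4), np.float64(-83.7))
end (array([518.8, -55.8]), array([552.2, -52.1]), np.float64(33.6), np.float64(6.3))
plateR (array([584.2, -26.9]), array([589.5, -61.7]), np.float64(35.2), np.float64(-81.4))
plate bottom (array([499.5, -93.9]), array([581.2, -79.2]), np.float64(83.0), np.float64(10.1))
lever (array([513.9, -55.6]), array([492.1, -94.9]), np.float64(44.9), np.float64(-119.0))
```

Request:
send_rows(moves=[[[0,0,-2],[0,1.3,0],28],[[0,0,-2],[0,1.3,0],28]])

```text
time: 16.77
tool_pos: [481.2, -97.8, 69.7]
tcp_rot: [-1.565, -0.001, -2.17]
contact_force: [8.1, -3.1, -5.8]
grip_width: 28.1
```

Run:
```python
from h import *
arc(2)
```

```text
r 89.6 ang foot -133.0 M [-0.47 -1.21 -0.03]
t 16.77 pos [481.2 -97.8  69.7] rpy [-8.9670e+01 -5.0000e-02 -1.2433e+02] F [ 8.1 -3.1 -5.8] g 28.1
shift [ 0.46  2.73 -3.14] turn [-0.33  0.12  0.05] x 1
```

Request:
send_rows(moves=[[[0,0,-2.5],[0,0,0],28],[[0,0,-2.5],[0,0,0],28]])

```text
time: 17.02
tool_pos: [480.4, -97.2, 69.8]
tcp_rot: [-1.556, -0.0, -2.172]
contact_force: [9.2, -7.1, -8.9]
grip_width: 28.6
```

Run:
```python
from h import *
arc(2)
```

```text
r 89.5 ang foot -133.6 M [-1.04 -1.32 -0.06]
t 17.02 pos [480.4 -97.2  69.8] rpy [ -89.16   -0.   -124.45] F [ 9.2 -7.1 -8.9] g 28.6
shift [ 0.48  2.76 -3.17] turn [-0.84  0.69 -0.  ] x 1
```

Request:
send_rows(moves=[[[0,0,-4.5],[-0.8,0,0],28],[[0,0,-4.5],[0,0,0],28]])

```text
time: 17.27
tool_pos: [479.1, -96.4, 70.1]
tcp_rot: [-1.554, 0.002, -2.174]
contact_force: [15.3, -10.8, -14.0]
grip_width: 27.9
```

Run:
```python
from h import *
arc(2)
im=viewer.capture('wrist'); cv2.imwrite('pics/w12.png',cv2.resize(im[0:270,210:450],None,fx=2.2,fy=2.2,interpolation=cv2.INTER_CUBIC))
```

```text
r 89.6 ang foot -134.6 M [-1.66 -2.07 -0.07]
t 17.27 pos [479.1 -96.4  70.1] rpy [-8.9040e+01  9.0000e-02 -1.2455e+02] F [ 15.3 -10.8 -14. ] g 27.9
shift [ 0.38  3.08 -3.19] turn [-0.96  1.53 -0.1 ] x 1
```

View pics/w12.png

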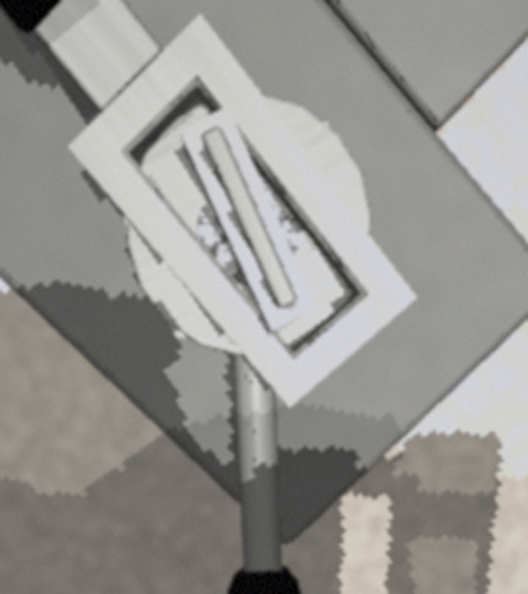

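Request:
send_rows(moves=[[[0,0,2],[0,0,0],45],[[0,0,2],[0,0,0],45],[[0,0,0],[0,0,0],45],[[0,-20,0],[0,0,0],45],[[0,-40,0],[0,0,0],45],[[0,-45,0],[0,0,0],45],[[40,-20,0],[0,0,0],45],[[50,0,0],[0,0,0],45],[[50,0,0],[0,0,0],45],[[0,0,0],[0,0,0],45]])

```text
time: 18.58
tool_pos: [394.2, -212.4, 197.6]
tcp_rot: [-1.567, -0.002, -2.173]
contact_force: [0.4, 0.9, 0.3]
grip_width: 44.8
```

Run:
```python
from h import *
arc(2)
im=viewer.capture('side'); cv2.imwrite('pics/s13.png',cv2.resize(im[210:330,260:380],None,fx=5,fy=5,interpolation=cv2.INTER_CUBIC))
im=viewer.capture('top'); cv2.imwrite('pics/t13.png',cv2.convertScaleAbs(cv2.resize(im[190:310,240:390],None,fx=5,fy=5,interpolation=cv2.INTER_CUBIC),alpha=1.8))
im=viewer.capture('wrist'); cv2.imwrite('pics/w13.png',im)
```

```text
r 233.3 ang foot -135.9 M [-0.06 -0.01  0.01]
t 18.57 pos [ 394.2 -212.4  197.6] rpy [-8.9760e+01 -1.0000e-01 -1.2452e+02] F [0.4 0.9 0.3] g 44.8
shift [-143.64  130.33   -1.52] turn [-0.24  2.87  0.09] x 1
```

View pics/s13.png

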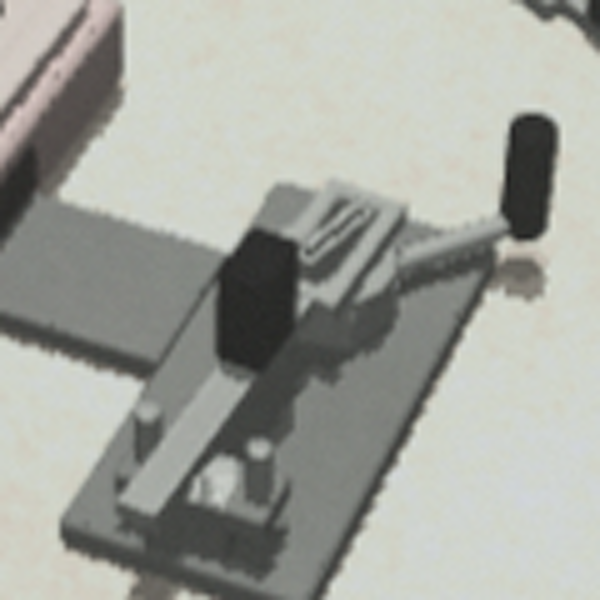

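View pics/t13.png

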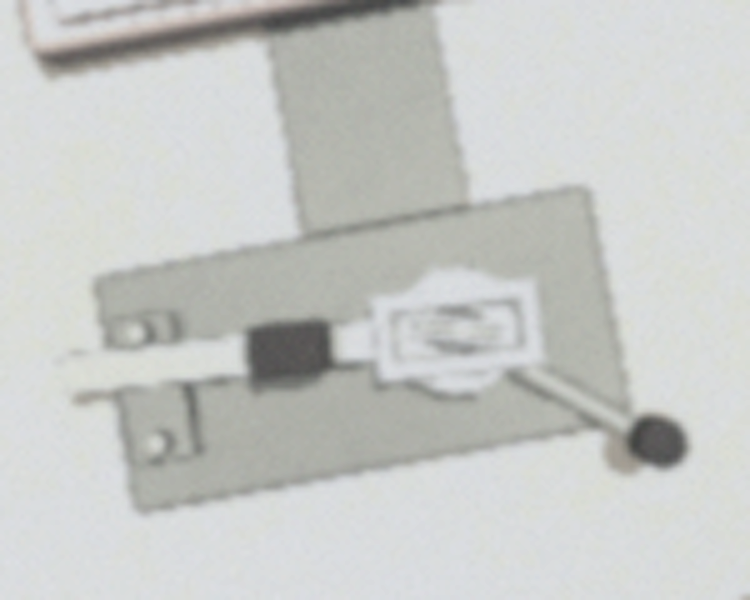

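View pics/w13.png

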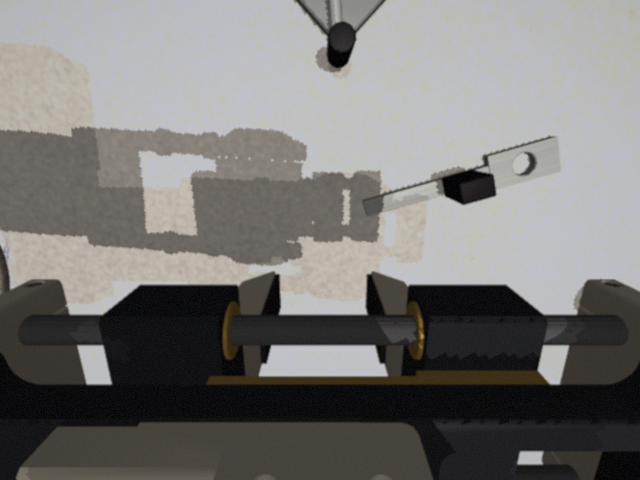

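Run:
```python
from h import *
p=back('top',(240+657/5,190+440/5),77)[:2]; v=p-np.array([529.3,-22.2]); print(p,np.linalg.norm(v),np.degrees(np.arctan2(v[1],v[0]))-10.3)
bot.close_job()
```

```text
[486.97882164 -99.65756823] 88.26526505299285 -128.95125989224223
the job is handed in; nothing more can be done
```

The levelling foot is locked and the job is handed in, at about 18.6 s on the clock. The screw did turn about 0.3 rad before the spanner caught it.

**Spanner:** I gripped the slot spanner by its block, put it over the screw blade and lowered it onto the flange. Contact came at the expected height. The last side and top pictures show it lying flat with its bar between the pegs, resting against one of them.

**Locknut:** I swung the lever clockwise with the grip held loosely between the fingers. The force stayed at about 3 N, then rose to 9, 12 and 19 N sideways while the tool moved only another millimetre or two. I take that as the hard stop.
- After release the lever stood at about -129° in the foot's frame, 79° of total turn.
- With the screw at about 17°, the nut is at about 62° (1.1 rad is 63°). The image readings are good to 2–3°, so this agrees with fully tight but does not prove it.

**Screw turn:** The 0.3 rad is the play of the slot on the blade plus the bar's play between the pegs. I did not turn it back.

**Everything else:** The round spanner was never touched. The arm ended clear of everything, and contact forces during the job stayed far below the limits.

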